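# Set the seal-time dial of the vacuum sealer and start it

### The job

On the vacuum sealer at the cheese counter, turn the big knurled dial clockwise with a fingertip until its pointer line clicks in at the long mark. Then push the round start button right down with a fingertip and let it come back up. Leave the jar, the cheese, the tub and the knife where they are.

Things in the scene. Friction and masses are not known exactly. Their poses are not given: they have to be found in the camera images.
- sealer: tabletop vacuum sealer, fixed, aluminium box 260 (x) x 380 (y) x 80 mm high; origin at the centre of its underside on the table. The flat control deck at 80 mm height is its front part (own x from -130 to +37 mm), carrying the dial on the left (+y) and the start button on the right (-y); the rear (own x from +37 to +123 mm) is a black lid 26 mm higher than the deck.
- dial (a joint): angle of the dial in rad; grows clockwise seen from above. Four click positions (detents) at 0, 0.6, 1.2 and 1.8, stops at -0.12 and 1.92; the long mark is at 1.2. It starts one or two clicks before the long mark. Halfway between two positions the detent tips over and the dial snaps by itself into the nearer one. Turning it takes up to about 0.08 N m; when let go it stays in its detent.
- dial_top (a point): centre of the dial's flat top face, on its upright axis, 100 mm above the table. The dial is black, 90 mm across (95 mm over the ribs, too wide to grip), 18 mm tall, its top free to press on: a fingertip pressed on the top 30 mm from the axis with 6 to 12 N and moved along a circle round the axis turns it by friction; 30 ribs of 2.5 mm stand round its rim.
- pointer (a point): outer end of the white pointer line on the dial's top, 43 mm from the axis; it turns with the dial
- long_mark (a point): middle of the long dark mark (20 x 6 mm) on the deck, 60 mm from the dial's axis; the other three detents have short marks (6 x 2.5 mm), 0.6 rad apart. The dial is set when the pointer line points at it.
- start_top (a point): centre of the top of the round grey start button, 30 mm across, in a black housing on the deck, at the other end from the dial; it is pressed straight down
- start (a joint): travel of the start button in m: 0 up, 0.006 fully down (takes about 5 N); springs back
- jar: clip-top glass jar 80 mm across, 110 mm tall, bystander to the left of the sealer; origin at the centre of its underside
- cheese: small round cheese 90 mm across, 50 mm tall, bystander to the left of the sealer; origin at the centre of its underside
- tub: clear open tub of cheese pieces, 100 x 120 x 55 mm, bystander on a dark slate board 8 mm thick to the right of the sealer; origin at the centre of its underside
- knife: cheese knife 240 mm long lying on the same slate, bystander, 14 mm tall; origin near its middle at its underside, its length along its x axis

How it is judged:
By the outcome, as a careful person would: the job done as asked, in the order asked, and still so for the second after the job is handed in, with the robot touching nothing.
It also fails if it takes over 54 s, if anything falls off the work surface, if the arm or the gripper's body presses on something with over 40 N, if the wrist force passes 120 N, or if a joint passes its speed limit or range.

### The arm

A 6-joint arm with a two-finger parallel gripper is mounted at the origin on the work surface. World frame = base frame: x ahead of the robot, y to its left, z up, the work surface at z = 0. Lengths are in m, angles in rad, forces in N, time in s.
With the tool pointing down it reaches from about 0.325 to 0.9 m from the base axis. Payload 6.1 kg.
Tool frame: the origin (TCP) lies where the fingers leave the gripper's body, on its centre line; the fingertips stand 70 mm ahead of it and the grasp point (between the pads) lies 51 mm ahead of it; z points along the fingers, y is the direction in which the jaws open and shut (so a half turn about z gives the same grasp; the last joint's range is limited). The gripper opens to 87 mm and grips with 3 to 60 N. Pads are 19 mm wide; open, the fingers measure 117 mm over their backs; the gripper's body (75 mm by 190 mm) begins 51 mm behind the grasp point.
Start: joints at [-0.126, 0.22, 1.526, -0, 1.395, -0.126], TCP at [0.625, -0, 0.292] pointing down, gripper open.
Joint ranges: [-2.98, 2.98], [-0.91, 2.08], [0.09, 2.57], [-1.24, 4.39], [0.2, 2.65], [-2.68, 2.68]. Speed limits (rad/s): [2.57, 2.57, 3.01, 3.14, 3.14, 3.14].

### API

Orientations are given as [roll, pitch, yaw] about the fixed x, y, z axes, in that order (R = Rz(yaw) Ry(pitch) Rx(roll)).
In Python, from bench import manip, vision gives the robot as it stands. The module is installed in compiled form; this text tells all that it offers.
- The arm moves only by the tool apply_moves, never from a script. Its arguments are lists of equal length, an entry for each row: "delta_pos": the shift along the tool's x, y, z in cm, a list of three; "twist": the turn about the tool's z in degrees; "claw": the opening, from 0 (shut) to 1 (fully open). In form: {"delta_pos": [[dx, dy, dz], ...], "twist": [twist, ...], "claw": [claw, ...]}. A call has 1 to 20 rows; each row is the pose to reach, as a shift and turn from the pose commanded when the call began, along the tool's axes at that moment; what a row does not reach only later rows make up. A row lasts 1/8 s, in which the tool goes at most 62.5 mm and 10.7 degrees, less where a joint would pass 70% of its speed; a pose out of reach is approached as far as the arm can. A call with a gripper value outside its range is refused whole. The fingers move at their own pace and stop on an object; "grip_force" is the grip in N (left out, the last holds). Time passes only in rows, so rows that repeat a pose let the fingers close. It gives the time, the measured TCP pose, the force and the opening at its end, in the units of the state.
- manip.get_obs(): the state, without advancing time (a new reading comes with each control period).
- vision.snapshot(name): name is "scene" or "side" or "wrist"; returns the picture (420x560x3 uint8, red, green, blue); there is no depth.
- vision.calibration(name): a dict with "fx", "fy", "cx", "cy" (pixels), "k1" (the pictures are not rectified: a ray, as slopes to the right and down, at radius r is drawn at 1 + k1 r^2 times it, then the intrinsics apply), "R" (3x3) and "t" (3): a world point X has camera coordinates R X + t. Camera axes: x right, y down, z forward; pixel columns grow to the right and rows downward; lengths in m; the calibration is good to about 2 mm. A picture is of the moment at which its call begins: read the wrist's pose just before it. calibration takes no time and is no camera call; for the wrist camera it gives the pose at the moment of the call.
- manip.finish_job(): hands the job in, once; it reports no verdict.
Trained networks look in the newest picture that a camera, given by its name, has taken for a name from the list of things; names that differ only in an ending like _2 or _b are one class to them, and where a whole thing is asked for, a point or a joint stands for the part that bears it (a point fixed in the world has none). Each returns a list of dicts, best first, with "confidence" (0 to 1); they miss things now and then, are a little off and sometimes report something else, mostly with a low value. They report only what shows in the picture. A call takes as long as a camera call.
- vision.boxes_of(name, camera): "rect" ([left, top, width, height] in pixels, round what is visible of it).
The state is a dict: "time_s": time; "joint_pos": joint angles; "joint_vel": joint speeds; "tau": joint torques, N m; "tool_pos": TCP position; "tcp_rot": TCP orientation; "contact_force": force on the tool from outside, world axes, zero at the start; "moment": the same for the moment, N m; "width": opening from 0.0 (shut) to 1.0 (fully open).
Only numpy, scipy, OpenCV 4.12 (cv2) and the standard library are available. Lean on these libraries where they do the work, as an engineer would, in place of code of your own. Each camera call takes 0.05 s, during which the arm holds its last target.

## Working session

There is one attempt and no reset: what is moved stays moved. The work goes in short steps, Python scripts to look and compute and a tool call to move; the robot and the scene stay as the last step left them, time stands still between calls to the robot, and variables do not carry over. Pictures are saved under pics/ and viewed, and the job is handed in when it is done.

Besides the shell and the picture viewer there is one more tool, called as a command line: name --pt "numbers of a row" for each row, then --argument value for the rest. apply_moves: Moves the arm, as the interface text tells. Its arguments: {"type":"object","properties":{"delta_pos":{"type":"array","items":{"type":"array","items":{"type":"number"}}},"twist":{"type":"array","items":{"type":"number"}},"claw":{"type":"array","items":{"type":"number"}},"grip_force":{"type":"number"}},"required":["delta_pos","twist","claw"]}

```bash
mkdir -p pics; cat > h.py <<'E'
from bench import manip, vision
import cv2, numpy as np
def snap(n,f):
    im=vision.snapshot(n); cv2.imwrite(f'pics/{f}.png',im[:,:,::-1]); return im
def ray(cal,u,v):
    xd=np.array([(u-cal['cx'])/cal['fx'],(v-cal['cy'])/cal['fy']]); x=xd.copy()
    for _ in range(30): x=xd/(1+cal['k1']*(x@x))
    R=np.array(cal['R']);t=np.array(cal['t'])
    return -R.T@t, R.T@np.array([x[0],x[1],1])
def onz(cal,u,v,z):
    o,d=ray(cal,u,v); return o+d*(z-o[2])/d[2]
def proj(cal,X):
    c=np.array(cal['R'])@np.array(X)+np.array(cal['t']); s=c[:2]/c[2]; s=s*(1+cal['k1']*(s@s))
    return s[0]*cal['fx']+cal['cx'], s[1]*cal['fy']+cal['cy']
E
python3 - <<'E'
from h import *
print(manip.get_obs())
for n in ['scene','side','wrist']:
    snap(n,n+'0'); c=vision.calibration(n)
    for k in ['dial','dial_top','pointer','long_mark','start_top','start','sealer']:
        r=vision.boxes_of(k,n)
        for b in r[:2]:
            x,y,w,h=b['rect']; z={'dial':.09,'start':.09,'start_top':.09,'long_mark':.08}.get(k,.1)
            print(n,k,round(b['confidence'],2),np.round(b['rect'],1),np.round(onz(c,x+w/2,y+h/2,z),3))
E
```

```text
{'time_s': 0.0, 'joint_pos': array([-1.26134558e-01,  2.21248422e-01,  1.52761952e+00,  3.86232334e-06,
        1.39469173e+00, -1.26078561e-01]), 'joint_vel': array([-0.00022329,  0.0010628 , -0.00097731, -0.00077897, -0.00094692,
       -0.00049437]), 'tau': array([-1.67445501e-05, -4.94609964e+01, -3.87383544e+01,  6.99962187e-02,
        5.70271199e-02, -1.42064664e-04]), 'tool_pos': array([6.24511455e-01, 3.75714588e-05, 2.91118861e-01]), 'tcp_rot': array([-3.13964173e+00, -2.51113141e-04,  1.57073940e+00]), 'contact_force': array([ 1.12058828,  0.339468  , -0.13048929]), 'moment': array([-0.06705261,  0.00188954,  0.00976537]), 'width': 1.0049713140862935}
scene dial 0.63 [270.3 194.3  42.8  30. ] [0.532 0.014 0.09 ]
scene dial_top 0.63 [269.2 197.4  41.5  30.9] [0.553 0.018 0.1  ]
scene pointer 0.95 [269.4 196.3  41.5  30.5] [0.549 0.017 0.1  ]
scene start_top 0.55 [219.3 183.3  12.3  12.9] [ 0.531 -0.158  0.09 ]
scene start 0.65 [220.5 182.4   7.8  12.3] [ 0.528 -0.163  0.09 ]
scene sealer 0.58 [156.6 170.  188.5 134.2] [ 0.654 -0.035  0.1  ]
side dial 0.58 [257.1 194.4  33.7
[... 249 characters left out ...]
174.1   8.4   6.4] [ 0.532 -0.193  0.08 ]
side start_top 0.48 [277.2 172.6   8.4   7.2] [ 0.529 -0.18   0.09 ]
side start 0.57 [277.4 173.7   7.1   7.5] [ 0.529 -0.17   0.09 ]
side sealer 0.9 [200.3 156.6 105.3  93.7] [0.58  0.038 0.1  ]
wrist dial 0.7 [109.7 125.8 118.  120.3] [0.531 0.011 0.09 ]
wrist dial_top 0.6 [111.5 125.4 116.8 115.8] [0.536 0.015 0.1  ]
wrist pointer 0.89 [109.7 125.7 119.1 116.6] [0.535 0.015 0.1  ]
wrist long_mark 0.57 [ 73.   39.1 326.  351.7] [ 0.585 -0.018  0.08 ]
wrist start_top 0.8 [166.1 348.4  33.4  28. ] [ 0.528 -0.167  0.09 ]
wrist start 0.94 [167.1 351.5  28.4  32. ] [ 0.526 -0.174  0.09 ]
wrist sealer 0.95 [ 73.2  37.5 322.8 351.5] [ 0.587 -0.01   0.1  ]
```

```bash
python3 - <<'E'
import cv2
im=cv2.imread('pics/wrist0.png'); cv2.imwrite('pics/w0crop.png',cv2.resize(im[100:290,70:290],None,fx=3,fy=3,interpolation=2))
im=cv2.imread('pics/wrist0.png'); cv2.imwrite('pics/w0b.png',cv2.resize(im[320:410,130:250],None,fx=5,fy=5,interpolation=2))
E
```

```text
(no output)
```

View pics/wrist0.png

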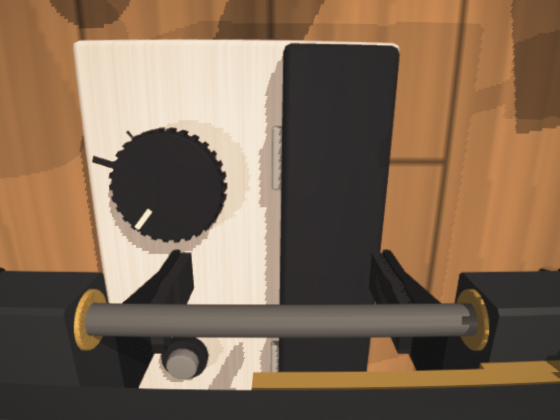

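View pics/scene0.png

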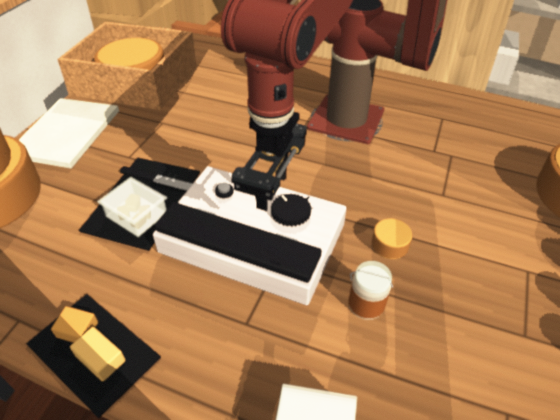

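```bash
ls pics
```

```text
scene0.png
side0.png
w0b.png
w0crop.png
wrist0.png
```

View pics/w0crop.png

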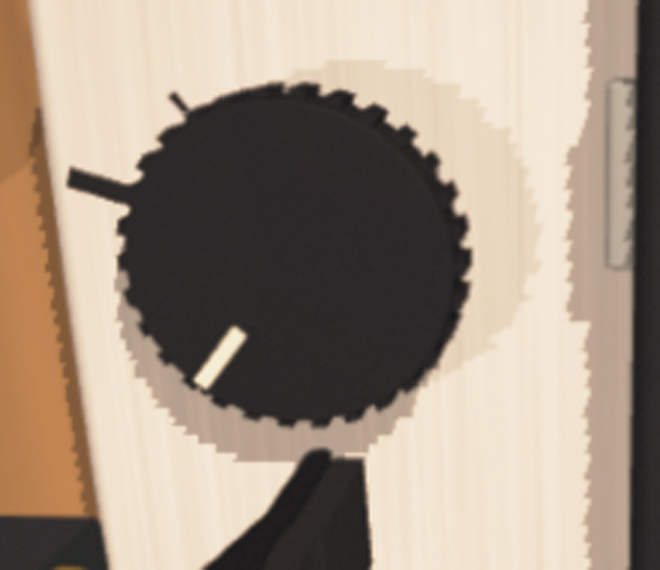

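View pics/w0b.png

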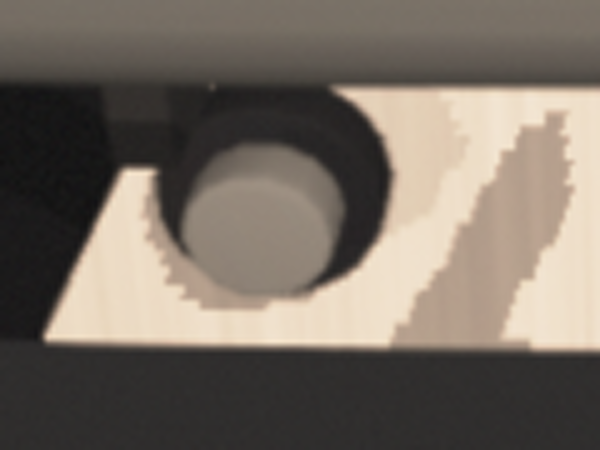

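```bash
cat > fit.py <<'E'
from h import *
E
python3 - <<'E'
from h import *
c=vision.calibration('wrist')
P=lambda u,v:(u/3+70,v/3+100)
out=onz(c,*P(205,384),.1); inn=onz(c,*P(239,331),.1)
lm=onz(c,*P(70,178),.08); lmi=onz(c,*P(128,194),.08)
print('ptr',out,inn,np.degrees(np.arctan2(*(inn-out)[1::-1])))
print('lm',lm,lmi)
d=(inn-out)/np.linalg.norm(inn-out); C=out+.043*d; print('C from ptr',C, 'len',np.linalg.norm(inn-out))
e=(lmi-lm)/np.linalg.norm(lmi-lm); print('C from lm',lm+.07*e)
# button
print('btn',onz(c,130+258/5,320+236/5,.1),onz(c,130+258/5,320+236/5,.095))
# outline overlay
im=cv2.imread('pics/wrist0.png')[100:290,70:290]; im=cv2.resize(im,None,fx=3,fy=3,interpolation=2)
for C,col in [((.533,.014),(0,255,0))]:
  for z in (.1,.082):
    for r in (.045,.0475):
      for a in np.linspace(0,6.28,200):
        u,v=proj(c,[C[0]+r*np.cos(a),C[1]+r*np.sin(a),z]); cv2.circle(im,(int((u-70)*3),int((v-100)*3)),1,col if z>.09 else (0,0,255),-1)
cv2.imwrite('pics/ov.png',im)
# deck corners/edges of sealer: top-left corner, front edge
print(onz(c,77,42,.08),onz(c,95,240,.08))
w=vision.calibration('wrist'); print(-np.array(w['R']).T@np.array(w['t']))
E
```

```text
ptr [ 0.50575434 -0.02278268  0.1       ] [ 0.51701617 -0.0073656   0.1       ] 53.85272536220591
lm [0.46572787 0.03140372 0.08      ] [0.48189424 0.02672341 0.08      ]
C from ptr [0.53111844 0.01193997 0.1       ] len 0.019092283198035517
C from lm [0.53296674 0.01193749 0.08      ]
btn [ 0.52935416 -0.16457319  0.1       ] [ 0.52767439 -0.16896057  0.095     ]
[0.46525793 0.12397537 0.08      ] [ 0.45588045 -0.04205813  0.08      ]
[0.62465011 0.08433095 0.38365895]
```

View pics/ov.png

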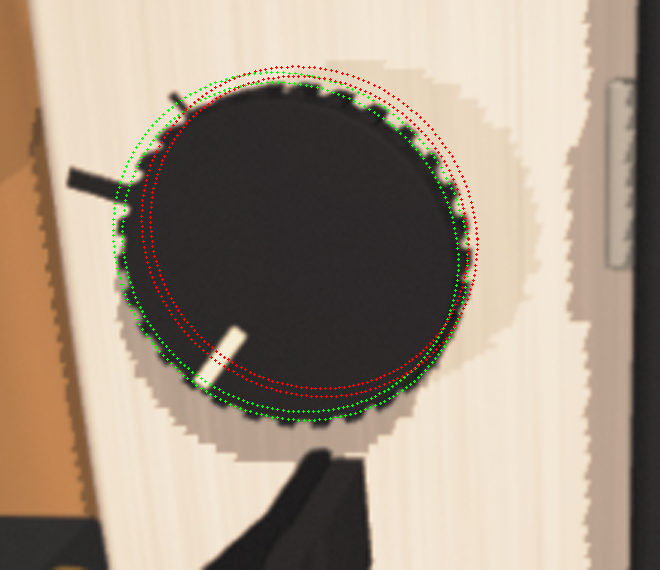

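apply_moves --pt "2 -4 4" --pt "4.2 -9.3 8" --pt "4.2 -9.3 10.5" --pt "4.2 -9.3 10.5" --pt "4.2 -9.3 11" --pt "4.2 -9.3 11.5" --pt "4.2 -9.3 11.5" --pt "4.2 -9.3 11.5" --twist '[0, 0, 0, 0, 0, 0, 0, 0]' --claw '[0, 0, 0, 0, 0, 0, 0, 0]' --grip_force 10

```text
time_s: 2.2
tool_pos: [0.5324, 0.0419, 0.1776]
tcp_rot: [3.141, 0.0, 1.571]
contact_force: [-0.0, -0.6, 0.1]
width: 0.167
```

```bash
python3 - <<'E'
from h import *
print(manip.get_obs())
snap('wrist','w1');snap('side','s1');im=snap('scene','sc1')
cv2.imwrite('pics/sc1c.png',cv2.resize(im[130:280,180:360,::-1],None,fx=4,fy=4,interpolation=2))
E
```

```text
{'time_s': 2.2, 'joint_pos': array([-6.92621441e-02,  1.17557041e-01,  1.86924104e+00, -2.67999315e-06,
        1.15417306e+00, -6.90607106e-02]), 'joint_vel': array([ 0.00188857, -0.00242365,  0.0026799 ,  0.00011552, -0.00266085,
        0.0008676 ]), 'tau': array([-1.97379536e-02, -4.07272017e+01, -3.50661850e+01,  6.61069318e-02,
        4.06774739e-02, -2.44814682e-04]), 'tool_pos': array([0.53243034, 0.04185189, 0.17763723]), 'tcp_rot': array([3.14097279e+00, 4.53336712e-05, 1.57059596e+00]), 'contact_force': array([-0.02426455, -0.58394199,  0.10483092]), 'moment': array([ 0.022164  , -0.00233234,  0.0223932 ]), 'width': 0.1666710564472888}
```

View pics/w1.png

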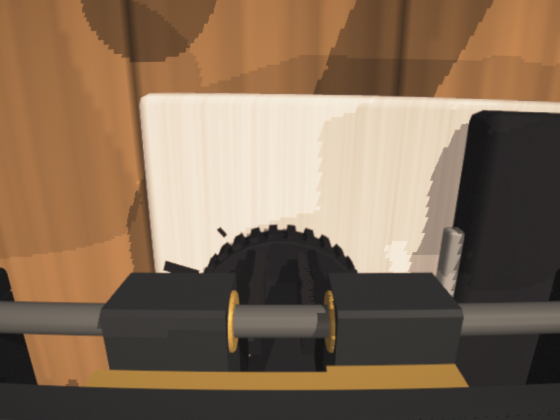

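View pics/sc1c.png

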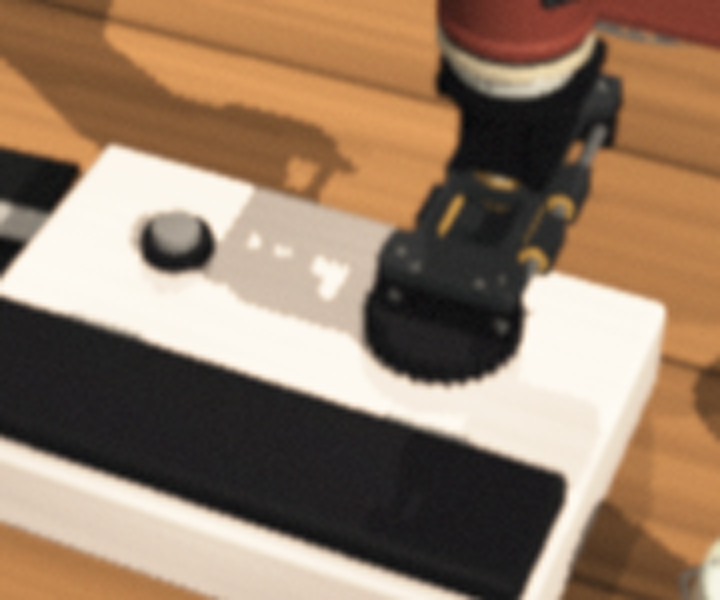

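apply_moves --pt "0 0 0.2" --pt "0 0 0.4" --pt "0 0 0.6" --pt "0 0 0.7" --pt "0 0 0.75" --pt "0 0 0.8" --pt "0 0 0.8" --twist '[0, 0, 0, 0, 0, 0, 0]' --claw '[0, 0, 0, 0, 0, 0, 0]'

```text
time_s: 3.22
tool_pos: [0.5325, 0.042, 0.1701]
tcp_rot: [3.14, 0.0, 1.571]
contact_force: [-0.5, 0.4, 5.0]
width: 0.005
```

apply_moves --pt "0 0 0.03" --pt "0 0 0.03" --twist '[0, 0]' --claw '[0, 0]'

```text
time_s: 3.48
tool_pos: [0.5326, 0.042, 0.17]
tcp_rot: [3.14, 0.0, 1.571]
contact_force: [-1.5, 1.1, 5.8]
width: 0.007
```

apply_moves --pt "0 0 0.06" --pt "0 0 0.06" --pt "0 0 0.06" --twist '[0, 0, 0]' --claw '[0, 0, 0]'

```text
time_s: 3.85
tool_pos: [0.533, 0.042, 0.17]
tcp_rot: [3.139, 0.0, 1.571]
contact_force: [-1.1, 0.7, 9.2]
width: 0.012
```

apply_moves --pt "-0.01 0.26 0" --pt "-0.05 0.52 0" --pt "-0.1 0.78 0" --pt "-0.18 1.03 0" --pt "-0.28 1.28 0" --pt "-0.41 1.51 0" --pt "-0.55 1.73 0" --pt "-0.55 1.73 0" --twist '[5, 10, 15, 20, 25, 30, 35, 35]' --claw '[0, 0, 0, 0, 0, 0, 0, 0]'

```text
time_s: 4.85
tool_pos: [0.5507, 0.0361, 0.17]
tcp_rot: [3.138, -0.001, 0.959]
contact_force: [-0.0, -0.5, 8.0]
width: 0.008
```

```bash
python3 - <<'E'
from h import *
for n in ['wrist','side','scene']:
  im=snap(n,n+'2')
cv2.imwrite('pics/sc2c.png',cv2.resize(im[130:280,180:360,::-1],None,fx=4,fy=4,interpolation=2))
im=cv2.imread('pics/side2.png');cv2.imwrite('pics/si2c.png',cv2.resize(im[140:260,190:330],None,fx=5,fy=5,interpolation=2))
E
```

```text
(no output)
```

View pics/si2c.png

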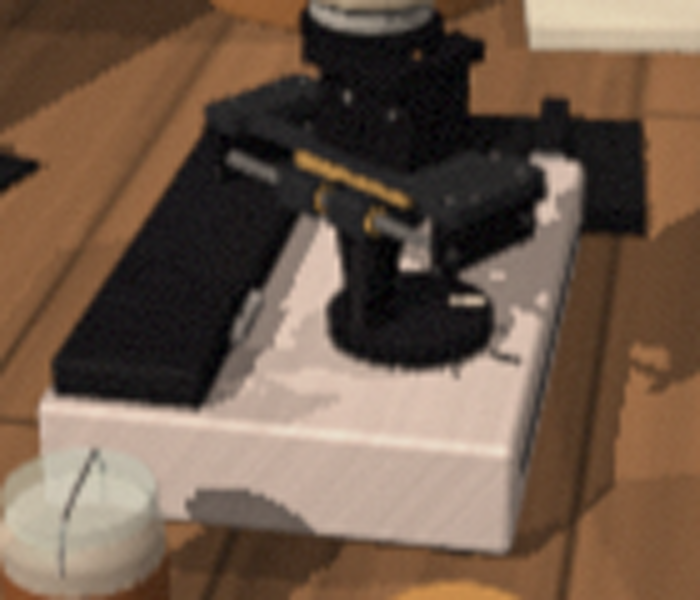

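View pics/wrist2.png

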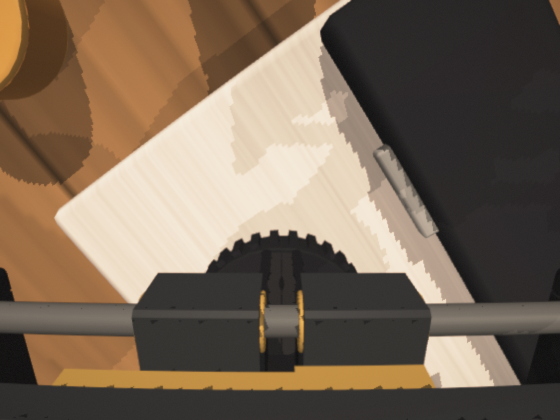

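```bash
python3 - <<'E'
from h import *
c=vision.calibration('side')
for a in (-126,-109,-92,-161,-178,-196,164): 
  s=''
  for r in (.024,.043):
    u,v=proj(c,[.532+r*np.cos(np.radians(a)),.0118+r*np.sin(np.radians(a)),.1]); s+=str(np.round([(u-190)*5,(v-140)*5]))
  print(a,s)
u,v=proj(c,[.532+.06*np.cos(np.radians(164)),.0118+.06*np.sin(np.radians(164)),.08]);print((u-190)*5,(v-140)*5)
E
```

```text
-126 [436. 289.][459. 279.]
-109 [426. 286.][441. 273.]
-92 [415. 284.][421. 269.]
-161 [448. 300.][481. 297.]
-178 [449. 305.][482. 308.]
-196 [445. 311.][476. 318.]
164 [445. 311.][476. 318.]
503.0781799608201 355.91349816013076
```

apply_moves --pt "-0.01 0.26 0" --pt "-0.05 0.52 0" --pt "-0.1 0.78 0" --pt "-0.18 1.03 0" --pt "-0.28 1.28 0" --pt "-0.41 1.51 0" --pt "-0.55 1.73 0" --pt "-0.55 1.73 0" --twist '[5, 10, 15, 20, 25, 30, 35, 35]' --claw '[0, 0, 0, 0, 0, 0, 0, 0]'

```text
time_s: 6.0
tool_pos: [0.562, 0.0217, 0.17]
tcp_rot: [3.14, -0.004, 0.348]
contact_force: [0.2, -0.8, 6.2]
width: 0.008
```

```bash
python3 - <<'E'
from h import *
im=snap('side','side3')[:,:,::-1];cv2.imwrite('pics/si3c.png',cv2.resize(im[140:260,190:330],None,fx=5,fy=5,interpolation=2))
E
```

```text
(no output)
```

View pics/si3c.png

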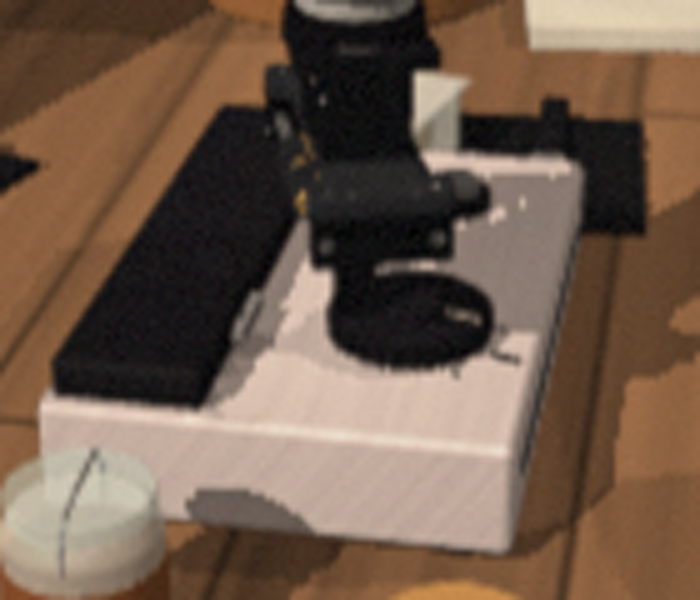

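apply_moves --pt "0 0 -1" --pt "0 0 -4" --pt "0 0 -8" --pt "-2 4 -12" --pt "-4 8 -12" --pt "-6 12 -12" --pt "-8 16 -12" --pt "-10 20 -12" --pt "-11 21.5 -12" --pt "-11 21.5 -12" --pt "-11 21.5 -12" --pt "-11 21.5 -12" --pt "-11 21.5 -12" --twist '[0, 0, 0, -10, -20, -30, -40, -50, -60, -70, -70, -70, -70]' --claw '[0, 0, 0, 0, 0, 0, 0, 0, 0, 0, 0, 0, 0]'

```text
time_s: 7.68
tool_pos: [0.5306, -0.2172, 0.2884]
tcp_rot: [3.142, -0.0, 1.57]
contact_force: [0.0, -0.5, 0.1]
width: 0.006
```

```bash
python3 - <<'E'
from h import *
c=vision.calibration('wrist'); snap('wrist','wrist4')
for n in('start_top','start'):
  for b in vision.boxes_of(n,'wrist')[:1]:
    x,y,w,h=b['rect'];print(b,onz(c,x+w/2,y+h/2,.1))
im=snap('scene','scene4');cv2.imwrite('pics/sc4c.png',cv2.resize(im[160:260,190:350,::-1],None,fx=5,fy=5,interpolation=2))
im=snap('side','side4');cv2.imwrite('pics/si4c.png',cv2.resize(im[140:260,190:330,::-1],None,fx=5,fy=5,interpolation=2))
import json;json.dump({k:np.array(v).tolist() for k,v in c.items()},open('c4.json','w'))
E
```

```text
{'rect': [261.3, 115.3, 38.5, 35.9], 'confidence': 0.91} [ 0.52951377 -0.16247894  0.1       ]
{'rect': [263.7, 117.3, 35.7, 39.6], 'confidence': 0.89} [ 0.53026084 -0.16534967  0.1       ]
```

View pics/wrist4.png

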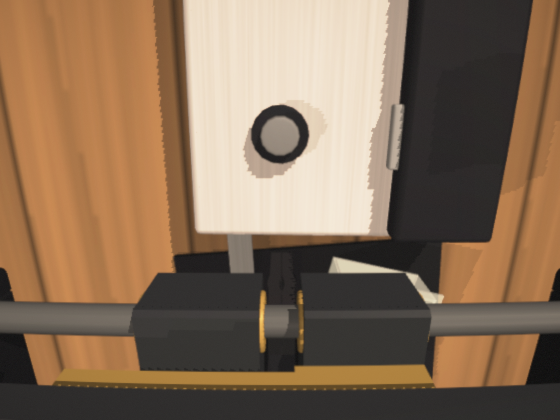

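View pics/sc4c.png

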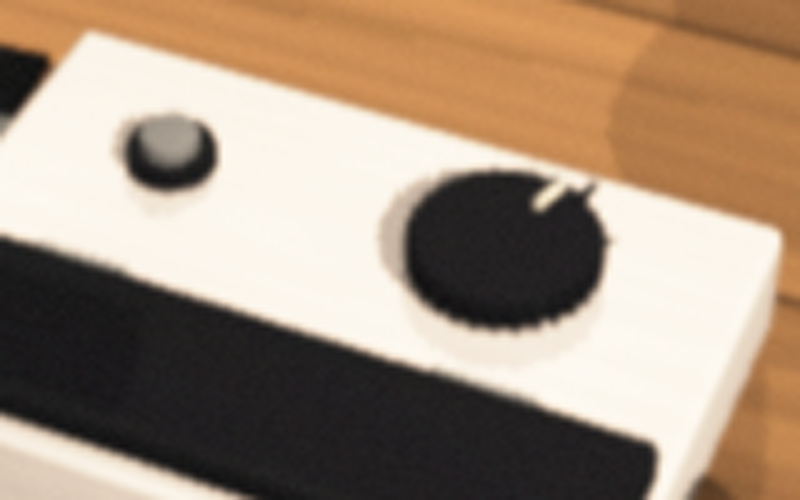

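View pics/si4c.png

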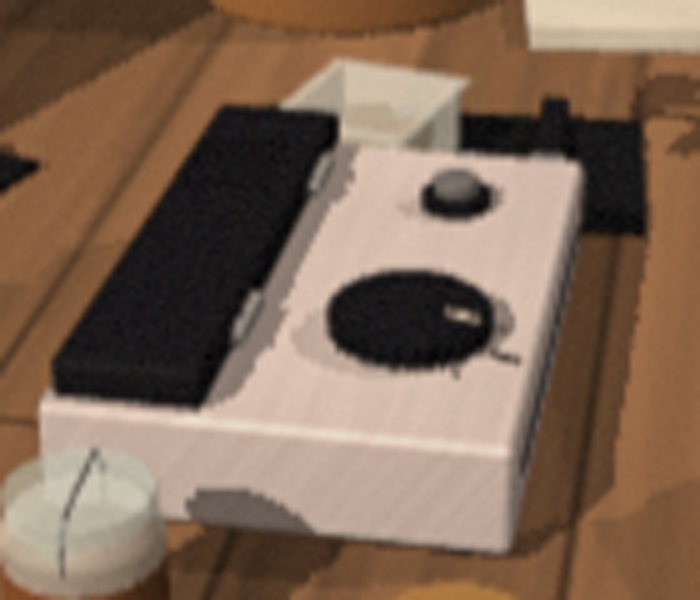

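```bash
python3 - <<'E'
from h import *
import json
c4=json.load(open('c4.json'))
A=np.zeros((3,3));b=np.zeros(3)
L=[(c4,280,134.5,3),(vision.calibration('scene'),223.6,187.2,1),(vision.calibration('side'),281.6,177.2,1)]
for c,u,v,w in L:
  o,d=ray(c,u,v);d/=np.linalg.norm(d);M=w*(np.eye(3)-np.outer(d,d));A+=M;b+=M@o
X=np.linalg.solve(A,b);print(X)
for c,u,v,w in L: print(proj(c,X),u,v)
for z in(.09,.095,.1,.105): print(onz(c4,280,134.5,z))
im=cv2.imread('pics/wrist4.png')[90:180,230:330];cv2.imwrite('pics/w4c.png',cv2.resize(im,None,fx=6,fy=6,interpolation=2))
E
```

```text
[ 0.52833216 -0.16413553  0.09397873]
(np.float64(279.03565519489024), np.float64(134.59325351396814)) 280 134.5
(np.float64(223.58460424405118), np.float64(187.33310274133788)) 223.6 187.2
(np.float64(280.9788095817171), np.float64(177.11533831558737)) 281.6 177.2
[ 0.52905526 -0.16450019  0.09      ]
[ 0.52907697 -0.16395423  0.095     ]
[ 0.52909868 -0.16340827  0.1       ]
[ 0.52912038 -0.16286232  0.105     ]
```

View pics/w4c.png

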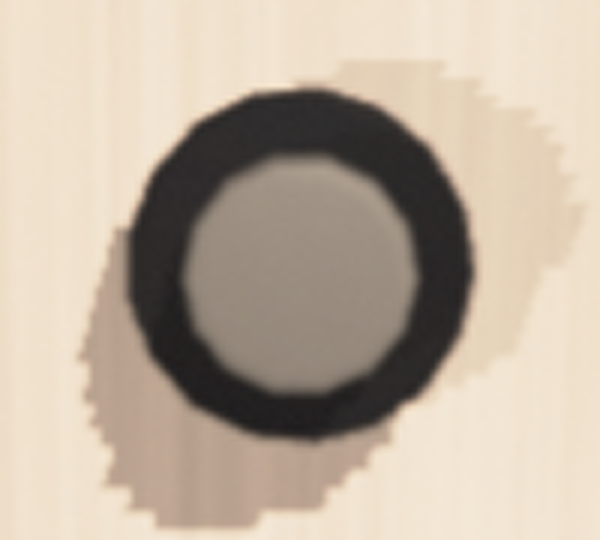

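apply_moves --pt "3 -0.1 3" --pt "5.3 -0.15 7" --pt "5.3 -0.15 10" --pt "5.3 -0.15 11" --pt "5.3 -0.15 11.5" --pt "5.3 -0.15 11.8" --pt "5.3 -0.15 12" --pt "5.3 -0.15 12" --twist '[0, 0, 0, 0, 0, 0, 0, 0]' --claw '[0, 0, 0, 0, 0, 0, 0, 0]'

```text
time_s: 8.93
tool_pos: [0.5297, -0.1652, 0.1695]
tcp_rot: [3.14, 0.001, 1.571]
contact_force: [-0.2, -0.6, 2.6]
width: 0.002
```

```bash
python3 - <<'E'
from h import *
im=snap('side','side5');a=cv2.resize(im[150:210,240:310,::-1],None,fx=6,fy=6,interpolation=2)
im=snap('scene','scene5');b=cv2.resize(im[160:220,190:250,::-1],None,fx=6,fy=6,interpolation=2)
cv2.imwrite('pics/x5.png',np.hstack([a,b]))
print(manip.get_obs()['contact_force'])
E
```

```text
[ 0.8009716  -0.71778663  2.86681636]
```

View pics/x5.png

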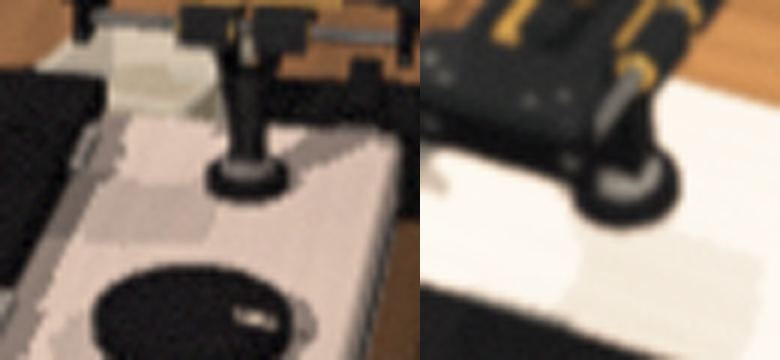

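apply_moves --pt "0 0 0.1" --pt "0 0 0.2" --pt "0 0 0.3" --pt "0 0 0.4" --pt "0 0 0.4" --twist '[0, 0, 0, 0, 0]' --claw '[0, 0, 0, 0, 0]'

```text
time_s: 9.65
tool_pos: [0.5297, -0.1651, 0.166]
tcp_rot: [3.14, 0.001, 1.571]
contact_force: [-1.3, -1.6, 11.3]
width: 0.001
```

apply_moves --pt "0 0 0.05" --pt "0 0 0.1" --pt "0 0 0.1" --twist '[0, 0, 0]' --claw '[0, 0, 0]'

```text
time_s: 10.02
tool_pos: [0.5298, -0.1651, 0.1659]
tcp_rot: [3.14, 0.001, 1.571]
contact_force: [-3.4, -0.5, 17.4]
width: 0.004
```

```bash
python3 - <<'E'
from h import *
im=snap('side','side6');a=cv2.resize(im[150:210,240:310,::-1],None,fx=6,fy=6,interpolation=2)
im=snap('scene','scene6');b=cv2.resize(im[160:220,190:250,::-1],None,fx=6,fy=6,interpolation=2)
cv2.imwrite('pics/x6.png',np.hstack([a,b]))
print(manip.get_obs()['contact_force'])
E
```

```text
[-4.29747775 -1.46555746 17.42073582]
```

View pics/x6.png

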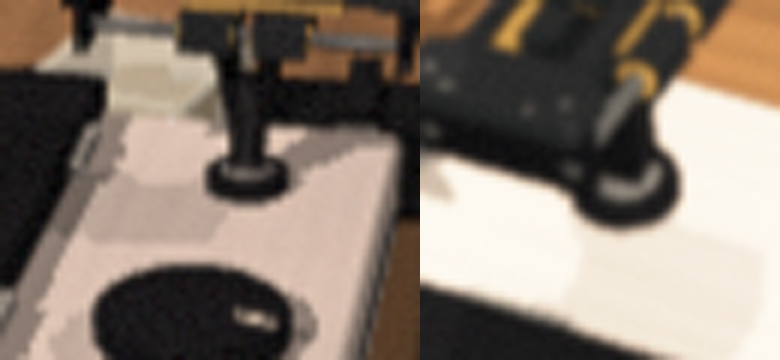

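apply_moves --pt "0 0 -0.2" --pt "0 0 -0.4" --pt "0 0 -0.6" --pt "0 0 -0.6" --twist '[0, 0, 0, 0]' --claw '[0, 0, 0, 0]'

```text
time_s: 10.62
tool_pos: [0.5289, -0.1643, 0.1691]
tcp_rot: [-3.141, -0.001, 1.571]
contact_force: [1.7, -0.5, 3.3]
width: 0.006
```

apply_moves --pt "0 0 -0.1" --pt "0 0 -0.1" --twist '[0, 0]' --claw '[0, 0]'

```text
time_s: 10.88
tool_pos: [0.5287, -0.1643, 0.17]
tcp_rot: [-3.141, -0.001, 1.571]
contact_force: [1.0, -0.2, 2.1]
width: 0.011
```

apply_moves --pt "0 0 -0.1" --pt "0 0 -0.1" --twist '[0, 0]' --claw '[0, 0]'

```text
time_s: 11.12
tool_pos: [0.5287, -0.1643, 0.171]
tcp_rot: [-3.141, -0.001, 1.571]
contact_force: [1.0, 0.2, 1.5]
width: 0.008
```

apply_moves --pt "0 0 -2" --pt "0 0 -6" --pt "0 0 -11" --pt "3 0 -14" --pt "7 0 -14" --pt "9 0 -14" --pt "9 0 -14" --pt "9 0 -14" --twist '[0, 0, 0, 0, 0, 0, 0, 0]' --claw '[0, 0, 0, 0, 0, 0, 0, 0]'

```text
time_s: 12.12
tool_pos: [0.5287, -0.0751, 0.3105]
tcp_rot: [-3.14, 0.0, 1.571]
contact_force: [-0.2, 0.7, -0.2]
width: 0.005
```

```bash
python3 - <<'E'
from h import *
print(manip.get_obs()['contact_force'])
im=snap('wrist','wrist7')[:,:,::-1]
s=snap('side','side7');a=cv2.resize(s[140:260,190:330,::-1],None,fx=4,fy=4,interpolation=2)
cv2.imwrite('pics/si7.png',a)
snap('scene','scene7')
E
```

```text
[-0.166492    0.69858999 -0.22308268]
```

View pics/wrist7.png

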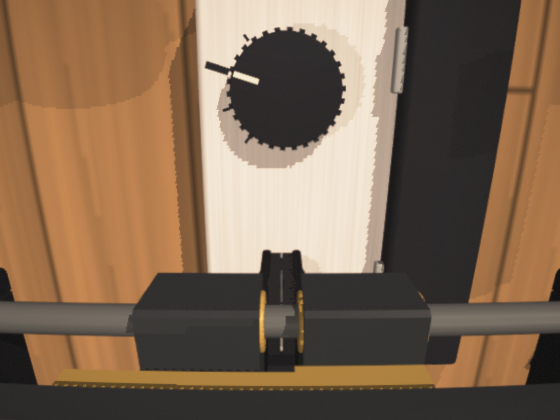

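View pics/si7.png

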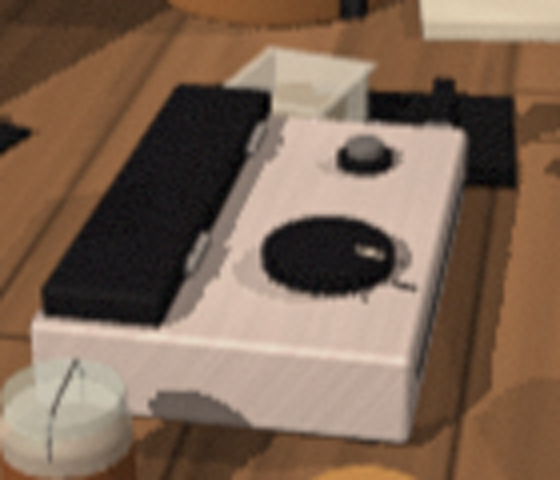

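View pics/scene7.png

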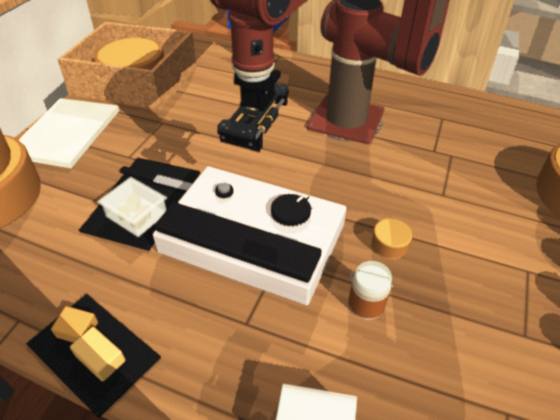

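The wrist picture shows the pointer line (235–258, 75–80) in line with the long mark (205–228, 65–72). In the side picture the button is back up, and in the scene picture the bystanders are where they started.

```bash
python3 -c "
from bench import manip
print(manip.finish_job())"
```

```text
the job is handed in; nothing more can be done
None
```

The dial is set at the long mark, and the start button was then pressed fully down and released. I handed the job in after about 12 s of the 54 s allowed; no verdict is reported.

- **Dial:** I pressed the shut fingertips on its top with 6–9 N, 30 mm from the axis, and turned it two clicks clockwise. The last wrist, side and scene pictures all show the pointer line aligned with the long mark.
- **Start button:** It reached a hard stop after about 6 mm of travel, with the force rising to 17 N. On the way back the force fell steadily, and the side picture shows the button up again.
- **Bystanders and robot:** The jar, cheese, tub and knife look unmoved in the scene picture. The robot ended clear of everything, with no contact force beyond sensor noise.

One check disagreed: the pictures put the button top at about 94 mm. The fingertips met it at about 102 mm, and I relied on the contact force there.

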